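# Clamp the red-handled ball valve in the one-hand bench clamp

## Robot

A 6-joint arm with a two-finger parallel gripper is mounted at the origin on the work surface. World frame = base frame: x ahead of the robot, y to its left, z up, the work surface at z = 0. Lengths are in mm, angles in rad, forces in N, time in s.
With the tool pointing down it reaches from about 150 to 775 mm from the base axis. Payload 6.1 kg.
Tool frame: the origin (TCP) lies on the front face of the gripper's body, between the roots of the fingers; the fingertips stand 73 mm ahead of it and the grasp point (between the pads) lies 54 mm ahead of it; x points along the fingers, z is the direction in which the jaws open and shut, and the axes are right-handed (so a half turn about x gives the same grasp; the last joint's range is limited). The gripper opens to 85 mm and grips with 20 to 120 N. Pads are 22 mm wide; open, the fingers measure 114 mm over their backs; the gripper's body (76 mm by 85 mm) begins 54 mm behind the grasp point. The pads swing forward as they close: fully open they stand 13 mm farther back than shut.
Start: joints at [1.165, 0.126, -0.04, 1.405, 0, 1.571], TCP at [207.238, 482.349, 303.895] pointing down, gripper open.
Joint ranges: [-2.72, 2.72], [-0.95, 1.95], [-1.27, 1.35], [-1.78, 2.02], [-1.46, 1.47], [-3.14, 3.14]. Speed limits (rad/s): [2.39, 2.39, 3.01, 3.14, 3.14, 3.14].

## Interface

Orientations are given as a rotation vector (axis times angle).
In Python, from rig import bot, grab_frame, camera_model, job_done gives the robot as it stands.
- The arm moves only by the shell command python3 -m crank 'ROWS' [OPENING] [FORCE]. ROWS is text: rows parted by semicolons, each of 4 numbers parted by spaces: the shift along the tool's x, y, z in m, then the turn about the tool's x in degrees. A call has exactly 10 rows; each row is the pose to reach, as a shift and turn from the pose commanded when the call began, along the tool's axes at that moment; what a row does not reach only later rows make up. A row lasts 1/12 s, in which the tool goes at most 41.7 mm and 7.16 degrees, less where a joint would pass 70% of its speed; a pose out of reach is approached as far as the arm can. A call with a gripper value outside its range is refused whole. OPENING is the opening, from 0 (shut) to 1 (fully open), set as the call begins (- or left out, the last holds). The fingers move at their own pace and stop on an object; FORCE is the grip in N (left out, the last holds). Time passes only in rows, so rows that repeat a pose let the fingers close, or fill a call up. It gives the time, the measured TCP pose, the force and the opening at its end, in the units of the state.
- bot.observe(): the state, without advancing time (a new reading comes with each control period).
- grab_frame(name): name is "side" or "top" or "wrist"; returns the picture (400x640x3 uint8, red, green, blue); there is no depth.
- camera_model(name): a dict with "vertical_fov" (degrees; the focal length in pixels is half the picture's height over the tangent of half this angle, whatever the lens; pixels are square), "cx", "cy" (the principal point, pixels), "dist_coeffs" ([k1, k2, p1, p2, k3] as OpenCV has them; the pictures are not rectified), "R" (3x3) and "t" (3): a world point X has camera coordinates R X + t. Camera axes: x right, y down, z forward; pixel columns grow to the right and rows downward; lengths in mm; the calibration is good to about 2 mm. A picture is of the moment at which its call begins: read the wrist's pose just before it. camera_model takes no time and is no camera call; for the wrist camera it gives the pose at the moment of the call.
- job_done(): hands the job in, once; it reports no verdict.
The state is a dict: "clock": time; "qpos": joint angles; "qvel": joint speeds; "joint_torque": joint torques, N m; "ee_pos": TCP position; "eef_rot": TCP orientation; "wrist_force": force on the tool from outside, world axes, zero at the start; "ft_torque": the same for the moment, N m; "opening": finger opening in mm.
Only numpy, scipy, OpenCV 4.12 (cv2) and the standard library are available. Lean on these libraries where they do the work, as an engineer would, in place of code of your own. Each camera call takes 0.05 s, during which the arm holds its last target. There are 200 camera calls.

## Task

Pick up the white ball valve with the red handle by that handle and set it upright in the clamp's cradle between the sliding jaw and the fixed blue anvil, its pipe axis across the clamp, and let go of it. Then pump the clamp's orange trigger, the only means by which the jaw may be moved, until the yellow pad presses the valve against the anvil, and squeeze gently until the sprung pad is pushed in about half of its travel, never to its stop, which would crack the valve. Finish while still holding the trigger squeezed like that, and leave the blue-handled valve and the other loose fittings and the orange bin where they are.

Things in the scene. Friction and masses are not known exactly. Their poses are not given: they have to be found in the camera images.
- valve: White plastic ball valve, RED handle, loose, about 220 g. Origin: centre of its underside, z up. Body 44 x 40 x 44 mm (x, y, z) with 38 mm round pipe sockets, 80 mm long over all along its y (pipe axis). On top a flat handle bar 56 mm long along its x, 10 mm thick along its y, 54 to 72 mm above the underside (body top: 44): pinch it across the 10 mm, centre 63 mm up. Same if turned half round.
- blue_valve: The same valve with a BLUE handle: leave it alone. Which of the two lies left and which right changes.
- clamp: Frame of the one-hand ratchet clamp, blue, fixed to the bench. Origin on the bench below the trigger's pivot; x: the way the jaw advances, z up; all mm below are in this frame. Side cheeks x -38 to 14, 44 wide, top at z 90. Cradle floor x 90 to 160 at z 12; two side lips (x 104 to 160, top at z 22) with inner faces at y +-44.5 keep the 80 mm valve between them.
- cradle (a point): Point of the cradle floor (137, 0, 12 mm in the clamp frame) under the middle of the valve's underside once the valve is pressed against the anvil. The valve stands with its y along the clamp's y, either way round. It may be set down a few mm short, towards the jaw: the jaw pushes it home. Axes as the clamp's.
- anvil (a point): Middle of the fixed blue anvil's face, x 159 mm in the clamp frame, looking at the jaw. The anvil is 70 mm wide, 20 mm thick, top at z 52 mm.
- jaw: Sliding jaw with toothed bar; its frame is the clamp's shifted along x by its advance q (0 to 18 mm at the start). Blue head x q+36 to q+50 mm, 50 wide, top z 52; then the yellow sprung pad, 44 wide, z 20 to 50, its face at x q+72 when free. About 4 N of friction hold it in place; at q = 43 mm it meets a valve that stands against the anvil. The robot must not push it directly.
- pad_face (a point): Middle of the yellow pad's front face, 35 mm above the bench.
- pad (a joint): How far the yellow pad is pushed back towards the jaw head, m: 0 free, 0.016 at its stop. Spring: 1.5 N per mm.
- trigger: Orange trigger lever, hinged at its origin (z 80 mm above the clamp's origin) about the clamp's y; its spring pushes it out with about 1.5 to 2.5 N. Each full squeeze advances the jaw about 18 mm (9 mm teeth); let it out fully, squeeze again. Let out, the jaw stays, but a pad pressed over 4 N pushes it back: only the held trigger keeps the pressure.
- trigger_grip (a point): Middle of the trigger's orange crossbar: 16 mm thick, 36 mm long along the clamp's y. At rest x 12, z 123 mm in the clamp frame; squeezed towards the handle (clamp -x) by up to 22 mm. Once the pad presses, the force here is about the pad's force plus 6 N, and 1 mm of travel gives roughly 1 mm of pad travel. Blind full squeezes leave the pad too little or too far pressed.
- squeezed (a point): Fixed point of the clamp where the middle of the crossbar is when the trigger is fully squeezed (x -10, z 124 mm in the clamp frame).
- handle (a point): Middle of the fixed black upright handle behind the trigger: x -40 to -24 mm, 24 mm wide, top at z 150. Handle and crossbar together measure 60 mm along x at rest, 38 mm fully squeezed. The handle does not give: fingers closing about a fixed centre should have it at x -20 to -24 mm, open 88 mm, so that only the front finger pushes the crossbar; a closed hand pushing it works too.
- elbow: White pipe elbow, 44 mm tall, loose bystander at the far side. Origin: centre of its underside.
- tee: White tee fitting, 50 x 34 mm, 58 mm tall, loose bystander near the robot. Origin: centre of its underside.
- nipple: Brass nipple standing on end, 30 mm in diameter, 40 mm tall, loose bystander near the robot. Origin: centre of its underside.
- union_nut: Grey ring nut, 44 mm in diameter, 18 mm tall, loose bystander at the far side. Origin: centre of its underside.
- tape: White tape reel, 52 mm in diameter, 16 mm tall, loose bystander at the far side. Origin: centre of its underside.
- parts_bin: Orange open bin 110 x 150 x 60 mm, loose bystander at the far side. Origin: centre of its underside.

How it is judged (in metres and radians):
On the way, in this order (a step that is already met when the one before it is completed fails the run):
1. the red-handled valve stands upright in the cradle, let go, not yet touched by the jaw (z of valve in the frame of clamp between 0.009 and 0.016 m and y of valve in the frame of clamp between -0.008 and 0.008 m and angle between the y axis of valve and the y axis of clamp, either way round below 0.15 rad and angle between valve's own z axis and vertical below 0.12 rad and x of valve in the frame of clamp between 0.1 and 0.142 m and contact force between the arm and valve below 0.3 N and contact force between jaw and valve below 0.5 N), for 0.2 s.
2. the jaw, driven by the trigger, presses on the valve (contact force between jaw and valve above 4 N and contact force between the fingers and trigger above 2 N), for 0.1 s.
At the end, for the whole second after the job is handed in: Valve upright in the cradle (8 mm sideways, 0.12 rad tilt, 0.15 rad turn), against the anvil within 5 mm; pad pushed in 4.5 to 11.5 mm of its 16, pressing the valve with 5 to 20 N; fingers hold the trigger with over 3 N; robot touches neither valve nor jaw (z of valve in the frame of clamp between 0.009 and 0.016 m and y of valve in the frame of clamp between -0.008 and 0.008 m and angle between the y axis of valve and the y axis of clamp, either way round below 0.15 rad and angle between valve's own z axis and vertical below 0.12 rad and x of valve in the frame of clamp between 0.132 and 0.142 m and value of joint pad between 0.0045 and 0.0115 m and contact force between jaw and valve between 5 and 20 N and contact force between the fingers and trigger above 3 N and contact force between the arm and valve below 0.3 N and contact force between the arm and jaw below 0.5 N and linear speed of valve below 0.01 m/s); the arm keeps its last pose, push and grip.
It fails at once if the sprung pad is driven to its stop (valve crushed) (value of joint pad above 0.0152 m or contact force between jaw and valve above 32 N).
It fails at once if the jaw is pushed directly by the robot (contact force between the arm and jaw above 3.5 N).
It fails at once if the blue-handled valve is moved more than 20 mm (distance of blue_valve from where it was at the start of the episode above 0.02 m).
It fails at once if a loose fitting or the loose bin is moved more than 30 mm (distance of any of elbow, tee, nipple, union_nut, tape, parts_bin from where it was at the start of the episode above 0.03 m).
It also fails if it takes over 72 s, if anything falls off the work surface, if the arm or the gripper's body presses on something with over 40 N, if the wrist force passes 120 N, or if a joint passes its speed limit or range.

## Working session

There is one attempt and no reset: what is moved stays moved. The work goes in short steps, Python scripts to look and compute and a shell command to move; the robot and the scene stay as the last step left them, time stands still between calls to the robot, and variables do not carry over. Pictures are saved under pics/ and viewed, on a budget of 10 in all, crops included, one or two more only if the job needs it, and the job is handed in when it is done.

```bash
mkdir -p pics; ls; python3 - <<'E'
from rig import bot,grab_frame,camera_model
import cv2,numpy as np
print(bot.observe())
a=grab_frame("top");b=grab_frame("side")
cv2.imwrite("pics/top0.png",a[:,:,::-1]);cv2.imwrite("pics/side0.png",b[:,:,::-1])
for n in("top","side","wrist"):print(n,camera_model(n))
E
```

```text
pics
{'clock': 0.0, 'qpos': array([ 1.16499673e+00,  1.26383882e-01, -4.06247738e-02,  1.40540363e+00,
        3.65319777e-05,  1.57076064e+00]), 'qvel': array([ 0.00058977,  0.00062467, -0.00066959, -0.00051597, -0.00029058,
       -0.00016968]), 'joint_torque': array([-7.99841637e-04, -4.35913539e+01,  3.52922237e+01,  1.71157240e-02,
        1.10221113e-04,  9.65527903e-06]), 'ee_pos': array([207.11990364, 482.09124825, 303.11866958]), 'eef_rot': array([-0.90621499,  1.37567003,  0.90480202]), 'wrist_force': array([-0.53452491, -0.15594433, -0.06167747]), 'ft_torque': array([0.01787247, 0.01092579, 0.0057717 ]), 'opening': 85.8063470508375}
top {'vertical_fov': 45.250743143875454, 'cx': 316.183701908123, 'cy': 205.1942110326911, 'dist_coeffs': array([0.00760169, 0.        , 0.        , 0.        , 0.        ]), 'R': array([[ 0.00423235, -0.99995284, -0.00874071],
       [-0.98324593, -0.00256843, -0.18226584],
       [ 0.18223479,  0.00936568, -0.98321044]]), 't': array([  -4.69682111,  577.68920573, 1171.46503305])}
side {'vertical_fov': 49.805081789555054, 'cx': 326.64419602149417, 'cy': 201.52737403785378, 'dist_coeffs': array([0.03279919, 0.        , 0.        , 0.        , 0.        ]), 'R': array([[ 0.97331164, -0.22948466,  0.00111451],
       [-0.15591004, -0.66480815, -0.73056292],
       [ 0.16839392,  0.71089163, -0.68284447]]), 't': array([-537.01254572,  160.65701293,  896.901143  ])}
wrist {'vertical_fov': 62.05636508764466, 'cx': 319.51642234665394, 'cy': 199.07238013237315, 'dist_coeffs': array([-0.03173788,  0.        ,  0.        ,  0.        ,  0.        ]), 'R': array([[ 0.39437442,  0.91894823, -0.00172312],
       [ 0.88530463, -0.37943192,  0.26882546],
       [ 0.24638287, -0.10754337, -0.96318737]]), 't': array([-523.8601977 ,  -36.00207558,  379.97995685])}
```

View pics/top0.png

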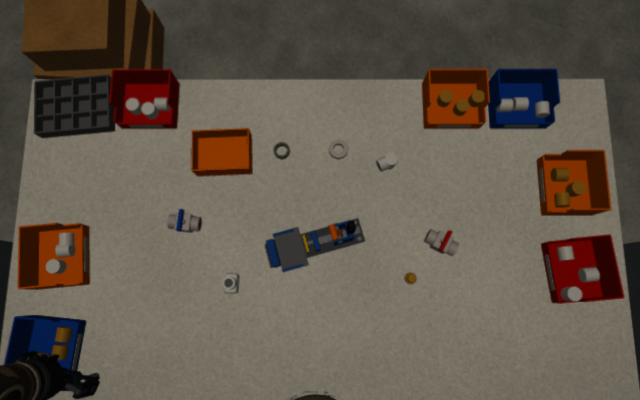

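View pics/side0.png

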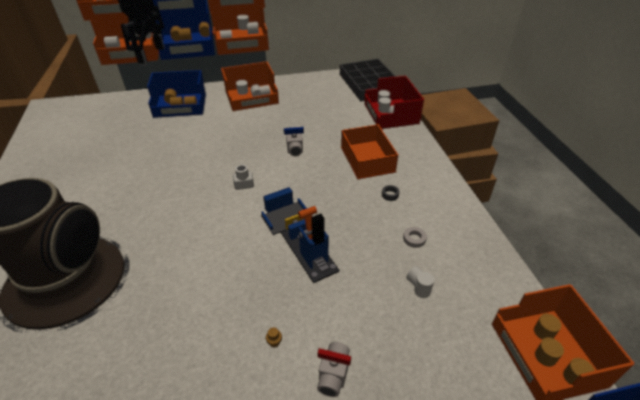

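The top view shows the red valve at (442,241), the blue valve at (184,221), the anvil end of the clamp at (273,250), the orange crossbar at (335,232) and the black handle at (350,228). The side view agrees, with the red handle at (334,355) and the crossbar at (307,213).

```bash
cat > h.py <<'E'
import cv2,numpy as np
from rig import bot,grab_frame,camera_model
def K(m):
    f=200/np.tan(np.radians(m["vertical_fov"]/2)); return np.array([[f,0,m["cx"]],[0,f,m["cy"]],[0,0,1.]])
def ray(m,uv):
    p=cv2.undistortPoints(np.array([[uv]],float),K(m),m["dist_coeffs"])[0,0]
    return -m["R"].T@m["t"], m["R"].T@np.array([p[0],p[1],1])
def onz(m,uv,z):
    c,d=ray(m,uv); return c+d*(z-c[2])/d[2]
def proj(m,X):
    return cv2.projectPoints(np.array(X,float).reshape(-1,1,3),cv2.Rodrigues(m["R"])[0],m["t"],K(m),m["dist_coeffs"])[0][:,0]
def two(m1,u1,m2,u2):
    (a,d),(b,e)=ray(m1,u1),ray(m2,u2); s=np.linalg.lstsq(np.c_[d,-e],b-a,rcond=None)[0]
    p,q=a+s[0]*d,b+s[1]*e; return (p+q)/2,np.linalg.norm(p-q)
def blobs(img,lo,hi,roi=None,minA=8):
    """HSV mask (opencv hue) -> [(area, centroid, minAreaRect)]"""
    h=cv2.cvtColor(img,cv2.COLOR_RGB2HSV); lo,hi=np.array(lo),np.array(hi)
    if lo[0]>hi[0]:
        k=cv2.inRange(h,np.array([0,*lo[1:]]),hi)|cv2.inRange(h,lo,np.array([180,*hi[1:]]))
    else: k=cv2.inRange(h,lo,hi)
    if roi: z=np.zeros_like(k);x0,y0,x1,y1=roi;z[y0:y1,x0:x1]=k[y0:y1,x0:x1];k=z
    out=[]
    for c in cv2.findContours(k,cv2.RETR_EXTERNAL,cv2.CHAIN_APPROX_NONE)[0]:
        m=np.zeros_like(k);cv2.drawContours(m,[c],-1,255,-1);ys,xs=np.nonzero(m&k)
        if len(xs)>=minA: out.append((len(xs),(xs.mean(),ys.mean()),cv2.minAreaRect(c)))
    return sorted(out,key=lambda o:-o[0])
E
python3 - <<'E'
from h import *
T,S=camera_model("top"),camera_model("side")
t=cv2.imread("pics/top0.png")[:,:,::-1].copy();s=cv2.imread("pics/side0.png")[:,:,::-1].copy()
def show(n,lo,hi,rt,rs,z):
    a=blobs(t,lo,hi,rt);b=blobs(s,lo,hi,rs)
    print(n,[ (o[0],np.round(o[1],1)) for o in a][:3],[ (o[0],np.round(o[1],1)) for o in b][:3])
    if a: print('  onz',onz(T,a[0][1],z).round(), 'rect',[onz(T,p,z).round()[:2].tolist() for p in cv2.boxPoints(a[0][2])])
    if a and b: print('  two',[np.round(q,1) for q in two(T,a[0][1],S,b[0][1])])
show("red",(172,120,60),(6,255,255),(415,220,470,265),(300,330,370,400),67)
show("orangebar",(6,140,80),(16,255,255),(320,215,350,245),(290,195,325,225),124)
show("yellow",(18,120,60),(32,255,255),(290,225,330,260),(270,200,320,235),45)
show("blue",(100,120,40),(125,255,255),(260,215,370,280),(250,180,335,270),52)
cv2.imwrite("pics/c1.png",np.hstack([cv2.resize(t[205:285,260:370],None,fx=3.6,fy=5,interpolation=cv2.INTER_CUBIC)[:,:,::-1],cv2.resize(t[205:285,410:490],None,fx=5,fy=5,interpolation=cv2.INTER_CUBIC)[:,:,::-1]]))
E
```

```text
red [(99, array([445.2, 240.2]))] [(221, array([334.2, 355. ]))]
  onz [ 488. -323.   67.] rect [[466.0, -306.0], [515.0, -333.0], [510.0, -342.0], [461.0, -316.0]]
  two [array([ 487.8, -323. ,   68.4]), np.float64(0.7)]
orangebar [(98, array([333.2, 231.5]))] [(120, array([307. , 211.6])), (23, array([308.1, 220. ]))]
  onz [501. -44. 124.] rect [[517.0, -32.0], [521.0, -47.0], [486.0, -56.0], [482.0, -42.0]]
  two [array([500.8, -44. , 125.5]), np.float64(0.1)]
yellow [(56, array([305.1, 242.9]))] [(95, array([290.9, 219.2]))]
  onz [482.  25.  45.] rect [[502.0, 34.0], [504.0, 27.0], [462.0, 16.0], [460.0, 23.0]]
  two [array([478.7,  25.1,  41.7]), np.float64(7.2)]
blue [(216, array([272.6, 252.9])), (107, array([315.2, 240.4])), (57, array([346. , 237.4]))] [(171, array([300.8, 230.1])), (154, array([277.4, 194.6])), (40, array([267.2, 220.6]))]
  onz [456. 106.  52.] rect [[487.0, 126.0], [492.0, 106.0], [427.0, 87.0], [421.0, 107.0]]
  two [array([ 489.4,  120.5, -102.3]), np.float64(41.0)]
```

```bash
cat >> h.py <<'E'
def go(x,y,z,ang):
    """print shift along tool axes (mm) and the two turns (deg) that put the TCP at x,y,z with tool z at world angle ang"""
    o=bot.observe();R=cv2.Rodrigues(o["eef_rot"])[0];za=np.degrees(np.arctan2(R[1,2],R[0,2]))
    d=R.T@(np.array([x,y,z])-o["ee_pos"])
    t=[((za-ang+180*k+180)%360)-180 for k in(0,1)]   # tool x down: +turn lowers the world angle
    print("t",round(o["clock"],2),"tcp",o["ee_pos"].round(1),"zang",za.round(1),"xdir",R[:,0].round(3),"F",o["wrist_force"].round(1),"open",round(o["opening"],1),"q",o["qpos"].round(2))
    print("shift mm",d.round(1),"turn",np.round(t,1))
E
python3 -c "
from h import *
go(488,-323,270,61.2)"
```

```text
t 0.1 tcp [207.1 482.1 303.2] zang 66.8 xdir [-0.001 -0.001 -1.   ] F [ 0.3  0.4 -0.4] open 85.7 q [ 1.17  0.13 -0.04  1.41  0.    1.57]
shift mm [  34.1 -575.9 -628.8] turn [   5.6 -174.4]
```

```bash
python3 -m crank '0 -0.025 -0.027 0;0 -0.052 -0.056 0;0 -0.08 -0.086 0;0 -0.108 -0.116 0;0 -0.136 -0.146 0;0 -0.164 -0.176 0;0 -0.192 -0.206 0;0 -0.22 -0.236 0;0 -0.248 -0.266 2;0 -0.276 -0.296 5.6' 1 40
python3 -c "
from h import *
go(488,-323,270,61.2)"
```

```text
clock: 0.93
ee_pos: [343.8, 99.5, 303.9]
eef_rot: [-0.83, 1.406, 0.83]
wrist_force: [0.3, 1.5, -0.5]
opening: 85.1
t 0.93 tcp [343.8  99.5 303.9] zang 61.1 xdir [ 0.  0. -1.] F [ 0.3  1.5 -0.5] open 85.1 q [ 0.28 -0.19 -0.34  1.42  0.    0.79]
shift mm [  33.9 -330.6 -300.1] turn [-1.000e-01  1.799e+02]
```

```bash
python3 -m crank '0 -0.03 -0.027 0;0 -0.06 -0.054 0;0 -0.09 -0.081 0;0 -0.12 -0.108 0;0 -0.15 -0.136 0;0 -0.18 -0.163 0;0 -0.21 -0.19 0;0 -0.24 -0.217 0;0.01 -0.265 -0.24 0;0.02 -0.285 -0.26 0'
python3 - <<'E'
from h import *
go(488,-323,270,61.2)
M=camera_model("wrist");w=grab_frame("wrist")
cv2.imwrite("pics/w1.png",w[:,:,::-1])
for o in blobs(w,(172,110,50),(6,255,255))[:3]:
    print(o[0],np.round(o[1],1),onz(M,o[1],70).round(1),[onz(M,p,72).round()[:2].tolist() for p in cv2.boxPoints(o[2])])
E
```

```text
clock: 1.77
ee_pos: [468.7, -266.6, 283.3]
eef_rot: [-0.83, 1.407, 0.829]
wrist_force: [0.4, 0.8, -0.1]
opening: 85.4
t 1.77 tcp [ 468.7 -266.6  283.3] zang 61.1 xdir [ 0. -0. -1.] F [ 0.4  0.8 -0.1] open 85.4 q [-0.52  0.15 -0.05  1.36 -0.   -0.01]
shift mm [ 13.4 -44.1 -40. ] turn [-1.000e-01  1.799e+02]
4684 [ 24.4 290. ] [ 419.3 -575.3   70. ] [[349.0, -631.0], [353.0, -500.0], [471.0, -520.0], [477.0, -666.0]]
534 [275.3 232.3] [ 487.2 -323.5   70. ] [[461.0, -313.0], [466.0, -305.0], [514.0, -334.0], [510.0, -343.0]]
10 [630.9  68. ] [505.    7.2  70. ] [[503.0, 3.0], [504.0, 7.0], [506.0, 7.0], [505.0, 3.0]]
```

View pics/w1.png

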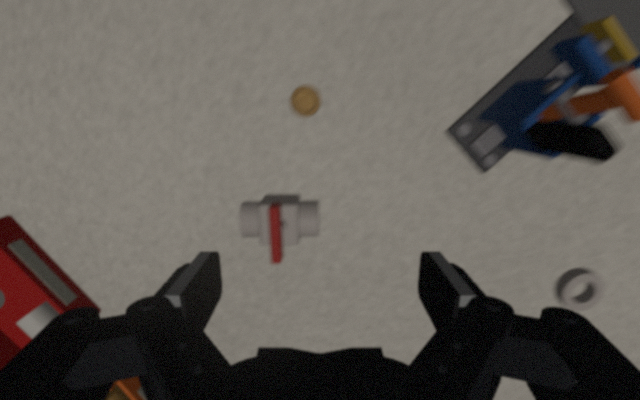

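The wrist view shows the red handle at (275,232) with nothing near it, and it gives the same position as the top view.

```bash
python3 -m crank '0 -0.02 -0.02 0;0.01 -0.042 -0.037 1;0.04 -0.0445 -0.0395 1;0.075 -0.0445 -0.0395 1;0.11 -0.0445 -0.0395 1;0.14 -0.0445 -0.0395 1;0.155 -0.0445 -0.0395 1;0.161 -0.0445 -0.0395 1;0.161 -0.0445 -0.0395 1;0.161 -0.0445 -0.0395 1'
python3 - <<'E'
from h import *
go(487.5,-323.5,122,60)
cv2.imwrite("pics/w2.png",grab_frame("wrist")[:,:,::-1])
E
```

```text
clock: 2.65
ee_pos: [488.3, -320.0, 123.5]
eef_rot: [-0.818, 1.411, 0.817]
wrist_force: [0.7, -0.7, 0.4]
opening: 85.2
t 2.65 tcp [ 488.3 -320.   123.5] zang 60.2 xdir [ 0. -0. -1.] F [ 0.7 -0.7  0.4] open 85.2 q [-0.58  0.29 -0.23  1.04  0.   -0.06]
shift mm [ 1.5 -1.  -3.5] turn [   0.2 -179.8]
```

View pics/w2.png

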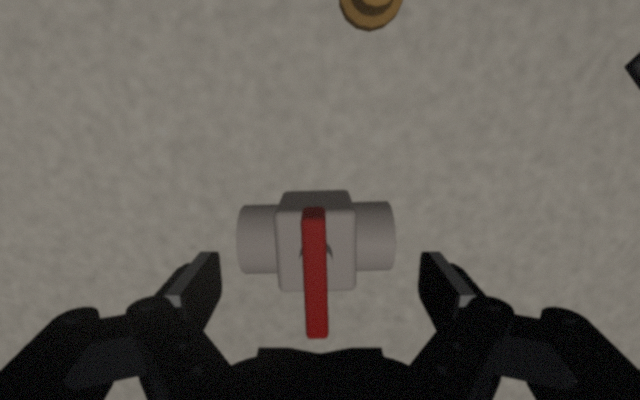

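The handle bar runs from (314,208) to (317,336), square between the pads. Next I close on it and lift.

```bash
python3 -m crank '0 -0.0005 -0.002 0;0 -0.0005 -0.002 0;0 -0.0005 -0.002 0;0 -0.0005 -0.002 0;0 -0.0005 -0.002 0;0 -0.0005 -0.002 0;0 -0.0005 -0.002 0;0 -0.0005 -0.002 0;0 -0.0005 -0.002 0;0 -0.0005 -0.002 0' 0 40
python3 -m crank '-0.01 0 0 0;-0.03 0 0 0;-0.06 0 0 0;-0.09 0 0 0;-0.12 0 0 0;-0.14 0 0 0;-0.15 0 0 0;-0.155 0 0 0;-0.155 0 0 0;-0.155 0 0 0'
python3 - <<'E'
from h import *
go(466.6,72,270,16.5)
w=grab_frame("wrist");cv2.imwrite("pics/w3.png",w[:,:,::-1])
b=blobs(w,(172,110,50),(6,255,255));print([(o[0],np.round(o[1]),o[2]) for o in b[:3]])
E
```

```text
clock: 3.53
ee_pos: [487.6, -321.8, 123.3]
eef_rot: [-0.818, 1.411, 0.817]
wrist_force: [-1.2, 1.0, 5.2]
opening: 12.3
clock: 4.37
ee_pos: [487.2, -321.7, 276.4]
eef_rot: [-0.816, 1.413, 0.819]
wrist_force: [-1.3, 0.5, -3.7]
opening: 12.8
t 4.37 tcp [ 487.2 -321.7  276.4] zang 60.2 xdir [-0.002  0.001 -1.   ] F [-1.3  0.5 -3.7] open 12.8 q [-0.58  0.24  0.04  1.37 -0.   -0.06]
shift mm [  6.8 213.8 331.2] turn [  43.7 -136.3]
[(10654, array([ 42., 286.]), ((13.766349792480469, 284.390869140625), (153.31463623046875, 160.83734130859375), 46.67483901977539)), (2956, array([319., 271.]), ((318.7655944824219, 271.5152587890625), (131.0887908935547, 25.04747772216797), 89.29268646240234))]
```

```bash
python3 -m crank '-0.02 0.005 0.008 0;-0.04 0.02 0.03 4;-0.04 0.04 0.062 8;-0.04 0.06 0.094 14;-0.04 0.081 0.126 20;-0.04 0.102 0.158 26;-0.04 0.123 0.191 32;-0.04 0.144 0.224 38;-0.04 0.165 0.257 43.7;-0.04 0.184 0.287 43.7'
python3 - <<'E'
from h import *
go(467.5,69,270,16.5)
M=camera_model("wrist");w=grab_frame("wrist");cv2.imwrite("pics/w4.png",w[:,:,::-1])
E
```

```text
clock: 5.25
ee_pos: [469.7, 20.6, 316.4]
eef_rot: [-0.222, 1.562, 0.223]
wrist_force: [1.4, -0.9, -2.7]
opening: 12.6
t 5.25 tcp [469.7  20.6 316.4] zang 16.2 xdir [-0.002  0.    -1.   ] F [ 1.4 -0.9 -2.7] open 12.6 q [ 0.04  0.02 -0.12  1.43  0.    1.33]
shift mm [46.4 47.  11.5] turn [ -0.3 179.7]
```

View pics/w4.png

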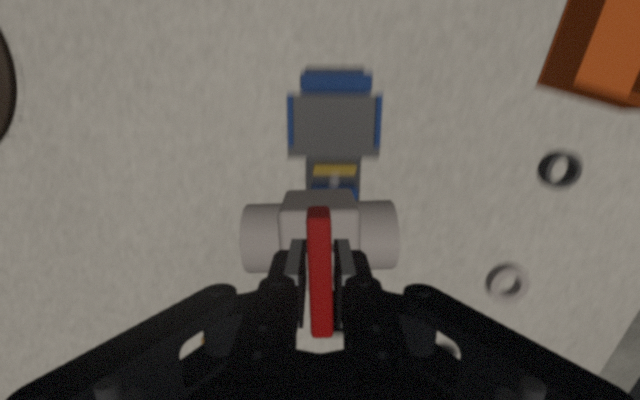

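The valve hangs straight in the fingers. The view shows the anvil at (336,80), the lips at columns 291 and 378, and the pad at (335,170), all free ahead of it.

```bash
python3 - <<'E'
from h import *
M=camera_model("wrist");w=cv2.imread("pics/w4.png")[:,:,::-1].copy()
u0=np.array([-.284,.959]);v0=np.array([-.959,-.284]);o=np.array([504.4,-55.5])
def rep(n,roi,lo,hi,z):
    for b in blobs(w,lo,hi,roi)[:2]:
        p=onz(M,b[1],z)[:2];c=[onz(M,q,z)[:2] for q in cv2.boxPoints(b[2])]
        e=max([c[1]-c[0],c[2]-c[1]],key=np.linalg.norm)
        print(n,b[0],np.round(b[1],1),p.round(1),"clampxy",((p-o)@u0).round(1),((p-o)@v0).round(1),"size",np.linalg.norm(c[1]-c[0]).round(1),np.linalg.norm(c[2]-c[1]).round(1),"edgeang",np.degrees(np.arctan2(e[1],e[0])).round(1))
B=((100,110,30),(125,255,255))
rep("anvil",(295,60,378,92),*B,52)
rep("lipL",(280,94,300,160),*B,22)
rep("lipR",(370,94,390,160),*B,22)
rep("pad",(300,155,370,180),(18,100,50),(34,255,255),50)
E
```

```text
anvil 1062 [335.8  82.6] [457.9 117.3] clampxy 178.9 -4.5 size 15.6 65.0 edgeang 16.8
lipL 149 [290.2 121. ] [423.4  68.1] clampxy 141.5 42.6 size 3.2 47.3 edgeang -74.5
lipR 171 [377.5 120.1] [513.1  96. ] clampxy 142.8 -51.3 size 47.4 4.2 edgeang 106.8
pad 449 [334.  168.9] [481.5  36.3] clampxy 94.5 -4.1 size 44.2 12.5 edgeang 18.8
```

The wrist view puts the clamp 10 mm further along y than the top view did. The arm may still have been moving, so I measure again with it settled.

```bash
python3 - <<'E'
from h import *
for i in range(2): grab_frame("top")
go(467.5,69,270,16.5)
M=camera_model("wrist");w=grab_frame("wrist")
go(467.5,69,270,16.5)
T=camera_model("top");t=grab_frame("top")
u0=np.array([-.284,.959]);v0=np.array([-.959,-.284]);o=np.array([504.4,-55.5])
def rep(n,I,M,roi,lo,hi,z):
    for b in blobs(I,lo,hi,roi)[:2]:
        p=onz(M,b[1],z)[:2];c=[onz(M,q,z)[:2] for q in cv2.boxPoints(b[2])]
        print(n,b[0],np.round(b[1],1),p.round(1),"clampxy",((p-o)@u0).round(1),((p-o)@v0).round(1),"size",np.linalg.norm(c[1]-c[0]).round(1),np.linalg.norm(c[2]-c[1]).round(1))
B=((100,110,30),(125,255,255))
rep("anvil",w,M,(295,50,385,105),*B,52)
rep("lipL",w,M,(275,100,305,160),*B,22)
rep("lipR",w,M,(365,100,395,160),*B,22)
rep("Tanvil",t,T,(262,235,282,275),*B,52)
# top view of red handle now held: known near tcp
for b in blobs(t,(172,110,50),(6,255,255),(250,150,370,300))[:2]: print(b[0],np.round(b[1],1),onz(T,b[1],262).round(1))
cv2.imwrite("pics/t2.png",cv2.resize(t[190:290,240:380],None,fx=5,fy=5,interpolation=cv2.INTER_CUBIC)[:,:,::-1])
E
```

```text
t 5.4 tcp [470.1  21.  316.4] zang 16.7 xdir [-0.002 -0.    -1.   ] F [ 0.3 -0.8 -3.1] open 12.5 q [ 0.04  0.02 -0.12  1.43 -0.    1.32]
shift mm [46.4 46.7 11.5] turn [   0.2 -179.8]
t 5.45 tcp [470.2  19.7 316.6] zang 16.6 xdir [-0.002 -0.001 -1.   ] F [ 0.4 -0.3 -2.3] open 12.5 q [ 0.04  0.03 -0.12  1.43 -0.    1.32]
shift mm [46.6 48.  11.6] turn [ 1.000e-01 -1.799e+02]
anvil 1331 [335.3  86.9] [459.2 107.4] clampxy 169.1 -2.9 size 65.0 18.4
anvil 18 [377.9 102.1] [503.1 106. ] clampxy 155.2 -44.6 size 4.4 3.1
lipL 193 [289.5 124. ] [424.2  58.7] clampxy 132.3 44.5 size 3.2 50.7
lipR 199 [376.6 124.6] [514.2  85.3] clampxy 132.2 -49.4 size 52.9 4.5
```

View pics/t2.png

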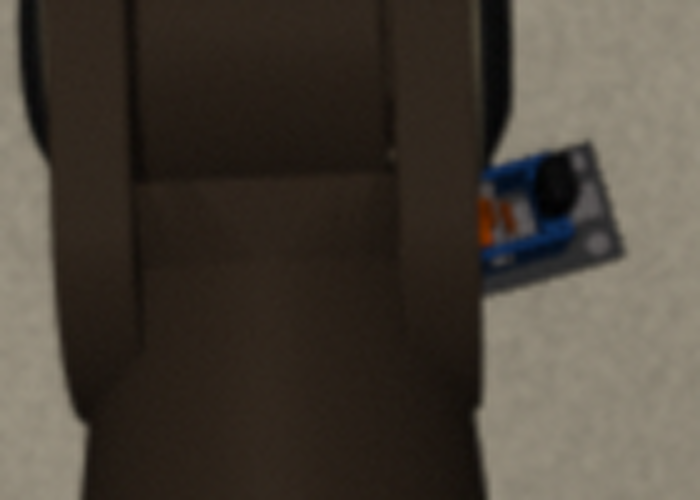

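Settled, the clamp x agrees with the top view exactly. Now I check sideways by comparing the held valve with the lips in the same camera.

```bash
python3 - <<'E'
from h import *
M=camera_model("wrist");ob=bot.observe();w=grab_frame("wrist")
b=blobs(w,(172,110,50),(6,255,255),(280,190,360,350))[0]
u0=np.array([-.284,.959]);v0=np.array([-.959,-.284]);o=np.array([504.4,-55.5])
p=onz(M,b[1],ob["ee_pos"][2]-50)[:2]-ob["ee_pos"][:2]
print(b[1],b[2],"handle minus tcp along clamp x,y",(p@u0).round(1),(p@v0).round(1))
tgt=o+129*u0-2.0*v0; print(tgt); go(*tgt,270,16.5)
E
```

```text
(np.float64(319.51454363089266), np.float64(270.42527582748244)) ((319.1297302246094, 270.6521911621094), (129.3743438720703, 25.081506729125977), 88.21009063720703) handle minus tcp along clamp x,y 3.6 0.0
[469.682  68.779]
t 5.55 tcp [470.5  18.2 317. ] zang 16.4 xdir [-0.002 -0.    -1.   ] F [-0.4 -0.3 -3.4] open 12.1 q [ 0.04  0.03 -0.12  1.43 -0.    1.32]
shift mm [46.9 48.7 13.6] turn [-1.000e-01  1.799e+02]
```

```bash
python3 -m crank '0 0.015 0.005 0;0.005 0.035 0.011 0;0.02 0.0475 0.014 0;0.05 0.0485 0.014 0;0.08 0.0485 0.014 0;0.105 0.0485 0.014 0;0.12 0.0485 0.014 0;0.127 0.0485 0.014 0;0.127 0.0485 0.014 0;0.127 0.0485 0.014 0'
python3 - <<'E'
from h import *
import time
for i in range(3): grab_frame("side")
u0=np.array([-.284,.959]);v0=np.array([-.959,-.284]);o=np.array([504.4,-55.5])
go(*(o+129*u0-2.5*v0),135.5,16.5)
M=camera_model("wrist");w=grab_frame("wrist");cv2.imwrite("pics/w5.png",w[:,:,::-1])
for z,roi in((52,(200,0,480,230)),):
  for b in blobs(w,(100,110,30),(125,255,255),roi)[:5]:
    for zz in(52,22):
        p=onz(M,b[1],zz)[:2]-o;print(b[0],np.round(b[1],1),zz,(p@u0).round(1),(p@v0).round(1))
E
```

```text
clock: 6.38
ee_pos: [470.8, 68.3, 191.3]
eef_rot: [-0.224, 1.559, 0.224]
wrist_force: [-0.3, 0.4, -2.4]
opening: 12.6
t 6.53 tcp [471.3  68.9 192.3] zang 16.4 xdir [ 0.002  0.    -1.   ] F [ 0.3  0.4 -3.1] open 12.3 q [ 0.15  0.06 -0.36  1.15 -0.    1.43]
shift mm [56.8  0.3 -1.2] turn [-1.000e-01  1.799e+02]
3149 [318.4 148.8] 52 170.2 -3.3
3149 [318.4 148.8] 22 166.5 -3.3
289 [254.5 178.5] 52 151.0 38.3
289 [254.5 178.5] 22 144.5 44.3
271 [381.  176.8] 52 152.0 -44.0
271 [381.  176.8] 22 145.8 -49.8
```

View pics/w5.png

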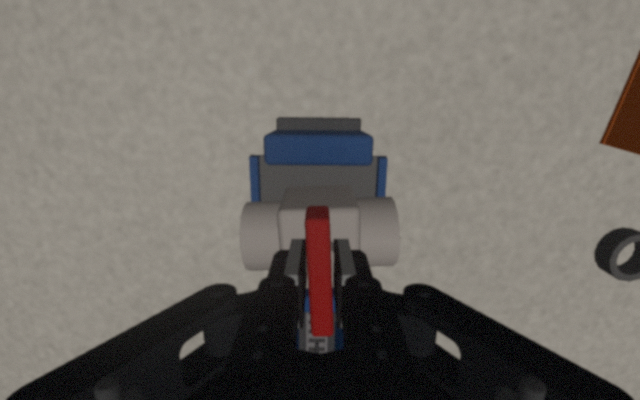

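The valve lies on the cradle's centre line: handle at column 319, anvil at 318, lips at 254 and 381. I lower it.

```bash
python3 -m crank '0.01 0 0 0;0.025 0 0 0;0.038 0 0 0;0.046 0 0 0;0.05 0 0 0;0.053 0 0 0;0.055 0 0 0;0.056 0 0 0;0.056 0 0 0;0.056 0 0 0'
python3 - <<'E'
from h import *
for i in range(2): go(470.5,69,135.5,16.5);grab_frame("side")
E
```

```text
clock: 7.42
ee_pos: [470.8, 69.4, 136.0]
eef_rot: [-0.225, 1.557, 0.226]
wrist_force: [-3.2, 2.0, 5.5]
opening: 12.5
t 7.42 tcp [470.8  69.4 136. ] zang 16.5 xdir [ 0.001  0.001 -1.   ] F [-3.2  2.   5.5] open 12.5 q [ 0.15  0.09 -0.45  1.02  0.    1.43]
shift mm [ 0.5 -0.3 -0.4] turn [ -0. 180.]
t 7.47 tcp [470.8  69.5 136. ] zang 16.5 xdir [ 0.002  0.001 -1.   ] F [-3.   2.5  5.1] open 12.5 q [ 0.15  0.09 -0.45  1.02  0.    1.43]
shift mm [ 0.5 -0.3 -0.5] turn [ -0. 180.]
```

It is seated: the supporting force rose at the expected height. I release and rise.

```bash
python3 -m crank '0 0 0 0;0 0 0 0;0 0 0 0;0 0 0 0;0 0 0 0;0 0 0 0;0 0 0 0;0 0 0 0;0 0 0 0;0 0 0 0' 1
python3 -m crank '-0.01 0 0 0;-0.03 0 0 0;-0.06 0 0 0;-0.09 0 0 0;-0.11 0 0 0;-0.125 0 0 0;-0.13 0 0 0;-0.13 0 0 0;-0.13 0 0 0;-0.13 0 0 0'
python3 - <<'E'
from h import *
for i in range(2): grab_frame("side")
u0=np.array([-.284,.959]);v0=np.array([-.959,-.284]);o=np.array([504.4,-55.5])
go(470.5,69,265,16.5)
M=camera_model("wrist");w=grab_frame("wrist");cv2.imwrite("pics/w6.png",w[:,:,::-1])
b=blobs(w,(172,110,50),(6,255,255),(200,100,450,380))[0]
p=onz(M,b[1],82)[:2]-o;print("handle",b[1],b[2],(p@u0).round(1),(p@v0).round(1))
for b in blobs(w,(100,110,30),(125,255,255),(200,0,480,260))[:4]:
    for zz in(52,22):
        p=onz(M,b[1],zz)[:2]-o;print(b[0],np.round(b[1],1),zz,(p@u0).round(1),(p@v0).round(1))
E
```

```text
clock: 8.35
ee_pos: [470.5, 69.1, 134.9]
eef_rot: [-0.225, 1.559, 0.225]
wrist_force: [0.3, 0.7, -0.5]
opening: 85.3
clock: 9.18
ee_pos: [470.0, 69.0, 263.7]
eef_rot: [-0.225, 1.561, 0.225]
wrist_force: [-0.3, -0.3, -0.1]
opening: 85.2
t 9.28 tcp [469.9  69.1 263.6] zang 16.5 xdir [-0.002 -0.    -1.   ] F [-0.1  0.  -0.8] open 85.8 q [ 0.15  0.04 -0.23  1.31  0.    1.43]
shift mm [-1.4 -0.2  0.5] turn [ -0. 180.]
handle (np.float64(320.9963325183374), np.float64(193.14303178484107)) ((321.12017822265625, 192.92559814453125), (70.1673355102539, 12.203015327453613), 87.99044799804688) 130.9 -3.1
1714 [321.2 139.3] 52 170.1 -3.3
1714 [321.2 139.3] 22 167.2 -3.4
420 [322.4 254.5] 52 64.3 -4.5
420 [322.4 254.5] 22 50.2 -4.7
231 [271.3 174.1] 52 140.2 39.9
231 [271.3 174.1] 22 134.2 44.4
214 [369.8 173.5] 52 140.8 -45.4
214 [369.8 173.5] 22 134.8 -50.0
```

View pics/w6.png

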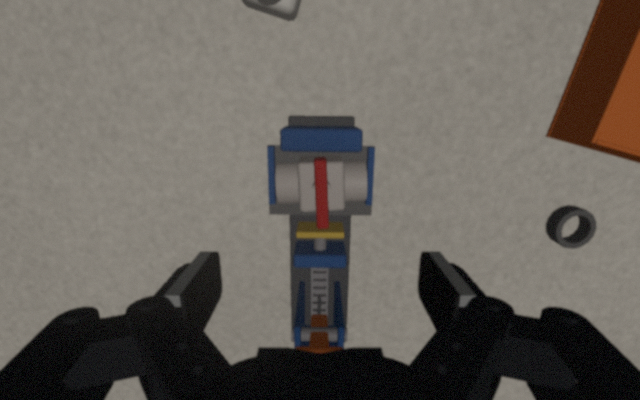

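The valve stands upright in the cradle, let go, with its handle at (321,193), about 130 mm along the clamp and sideways within a millimetre of the anvil. The pad at (321,234) is short of it. I shut the hand and go down ahead of the crossbar.

```bash
python3 -m crank '0 -0.02 0 0;0 -0.045 0 0;0 -0.068 0 0;0 -0.08 0 0;0 -0.083 0 0;0.02 -0.083 0 0;0.045 -0.083 0 0;0.065 -0.083 0 0;0.077 -0.083 0 0;0.08 -0.083 0 0' 0 40
python3 - <<'E'
from h import *
for i in range(3): grab_frame("side")
u0=np.array([-.284,.959]);v0=np.array([-.959,-.284]);o=np.array([504.4,-55.5])
go(*(o+46*u0-2*v0),183,16.5)
t=grab_frame("side");cv2.imwrite("pics/s2.png",cv2.resize(t[140:290,220:380],None,fx=4.8,fy=4,interpolation=cv2.INTER_CUBIC)[:,:,::-1])
E
```

```text
clock: 10.17
ee_pos: [492.4, -9.8, 182.3]
eef_rot: [-0.225, 1.563, 0.227]
wrist_force: [-0.2, 0.8, -0.7]
opening: -0.1
t 10.32 tcp [493.9 -10.  185.2] zang 16.5 xdir [-0.  0. -1.] F [-0.5  0.1  0.5] open 0.0 q [-0.02  0.1  -0.34  1.14  0.    1.26]
shift mm [ 2.2 -0.6 -0.9] turn [ -0. 180.]
```

View pics/s2.png

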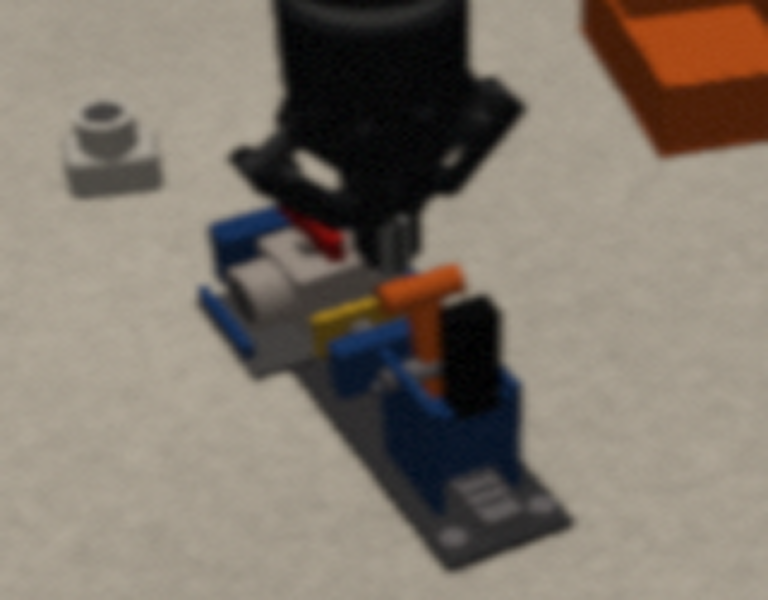

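The shut fingers stand just ahead of the orange crossbar (about (420,285) in the crop) and the valve is untouched. First squeeze.

```bash
python3 -m crank '0 -0.006 0 0;0 -0.012 0 0;0 -0.016 0 0;0 -0.02 0 0;0 -0.024 0 0;0 -0.028 0 0;0 -0.031 0 0;0 -0.034 0 0;0 -0.034 0 0;0 -0.034 0 0'
cat > chk.py <<'E'
from h import *
u0=np.array([-.284,.959]);v0=np.array([-.959,-.284]);o=np.array([504.4,-55.5])
F=[];P=[]
for i in range(3):
    s=grab_frame("side");b=bot.observe();F.append(b["wrist_force"]);P.append(b["ee_pos"])
F=np.mean(F,0);P=np.mean(P,0)
print("t",round(b["clock"],2),"tcp clamp x,y,z",((P[:2]-o)@u0).round(1),((P[:2]-o)@v0).round(1),P[2].round(1),"F along clamp x,y,z",(F[:2]@u0).round(1),(F[:2]@v0).round(1),F[2].round(1))
S=camera_model("side")
def along(uv,z):  # clamp x of a pixel on plane z
    p=onz(S,uv,z)[:2]-o;return (p@u0).round(1),(p@v0).round(1)
for n,lo,hi,roi,z in(("yellow",(18,110,50),(32,255,255),(270,190,325,245),40),("red",(172,110,50),(6,255,255),(255,170,310,215),80),("orange",(5,140,70),(16,255,255),(285,190,335,225),124)):
    q=blobs(s,lo,hi,roi)
    if q:print(n,q[0][0],np.round(q[0][1],1),along(q[0][1],z))
cv2.imwrite("pics/last.png",cv2.resize(s[140:290,220:380],None,fx=4.8,fy=4,interpolation=cv2.INTER_CUBIC)[:,:,::-1])
E
python3 chk.py
```

```text
clock: 11.2
ee_pos: [503.7, -43.0, 185.2]
eef_rot: [-0.224, 1.559, 0.226]
wrist_force: [-0.5, 5.0, 3.0]
opening: -0.2
t 11.35 tcp clamp x,y,z 12.2 -2.8 185.0 F along clamp x,y,z 4.5 -0.4 2.7
yellow 140 [291.6 215.6] (np.float64(96.2), np.float64(-1.9))
orange 100 [309.4 217.3] (np.float64(-3.2), np.float64(3.1))
```

```bash
python3 -m crank '0 -0.001 0 0;0 -0.002 0 0;0 -0.003 0 0;0 -0.004 0 0;0 -0.005 0 0;0 -0.006 0 0;0 -0.006 0 0;0 -0.006 0 0;0 -0.006 0 0;0 -0.006 0 0'
python3 chk.py
```

```text
clock: 12.18
ee_pos: [504.4, -45.9, 185.0]
eef_rot: [-0.221, 1.559, 0.233]
wrist_force: [-6.2, 17.2, 6.1]
opening: 0.1
t 12.33 tcp clamp x,y,z 9.2 -2.7 185.0 F along clamp x,y,z 17.4 -0.6 7.1
yellow 141 [290.8 215.4] (np.float64(97.8), np.float64(-0.7))
red 10 [279.5 187.2] (np.float64(155.7), np.float64(-2.9))
orange 85 [309.4 218.2] (np.float64(-5.5), np.float64(4.3))
```

```bash
python3 -m crank '0 0.006 0 0;0 0.013 0 0;0 0.02 0 0;0 0.026 0 0;0 0.03 0 0;0 0.033 0 0;0 0.033 0 0;0 0.033 0 0;0 0.033 0 0;0 0.033 0 0'
python3 chk.py; python3 - <<'E'
from h import *
S=camera_model("side")
s=cv2.imread("pics/side0.png")[:,:,::-1].copy()
print([(b[0],np.round(b[1],1)) for b in blobs(s,(18,110,50),(32,255,255),(270,190,325,245))[:2]])
u0=np.array([-.284,.959]);v0=np.array([-.959,-.284]);o=np.array([504.4,-55.5])
for x in (75,85,95,105,115): print(x,proj(S,[*(o+x*u0),50]).round(1))
E
```

```text
clock: 13.17
ee_pos: [496.0, -17.4, 184.9]
eef_rot: [-0.225, 1.559, 0.225]
wrist_force: [0.6, 0.2, 0.2]
opening: 0.0
t 13.32 tcp clamp x,y,z 38.9 -2.8 184.9 F along clamp x,y,z 0.3 0.2 -0.5
yellow 123 [289.5 215.8] (np.float64(98.1), np.float64(2.4))
red 39 [287.2 200.4] (np.float64(106.8), np.float64(1.4))
orange 186 [306.8 213.8] (np.float64(8.0), np.float64(2.8))
[(105, array([290.7, 219.5]))]
75 [[294.9 218.6]]
85 [[292.8 215.8]]
95 [[290.8 213.1]]
105 [[288.9 210.4]]
115 [[286.9 207.7]]
```

The first full squeeze moved the jaw about 15–18 mm, and the trigger's stop showed at TCP x 9. Second squeeze, in steps, watching the force.

```bash
python3 -m crank '0 -0.005 0 0;0 -0.01 0 0;0 -0.012 0 0;0 -0.014 0 0;0 -0.016 0 0;0 -0.017 0 0;0 -0.018 0 0;0 -0.019 0 0;0 -0.019 0 0;0 -0.019 0 0'
python3 chk.py
python3 -m crank '0 -0.0005 0 0;0 -0.001 0 0;0 -0.0015 0 0;0 -0.002 0 0;0 -0.0025 0 0;0 -0.003 0 0;0 -0.003 0 0;0 -0.003 0 0;0 -0.003 0 0;0 -0.003 0 0'
python3 chk.py
```

```text
clock: 14.15
ee_pos: [501.3, -34.8, 185.4]
eef_rot: [-0.223, 1.558, 0.228]
wrist_force: [-2.2, 6.1, 4.7]
opening: 0.2
t 14.3 tcp clamp x,y,z 20.8 -2.9 185.4 F along clamp x,y,z 6.2 0.1 4.2
yellow 139 [289.4 213.1] (np.float64(105.9), np.float64(-1.2))
orange 144 [308.9 214.9] (np.float64(3.3), np.float64(0.7))
clock: 15.13
ee_pos: [502.1, -37.5, 185.4]
eef_rot: [-0.223, 1.558, 0.228]
wrist_force: [-1.9, 6.7, 5.1]
opening: -0.1
t 15.28 tcp clamp x,y,z 18.0 -2.9 185.4 F along clamp x,y,z 6.9 -0.0 5.0
yellow 135 [289.3 212.4] (np.float64(108.1), np.float64(-1.9))
orange 133 [309.4 215.6] (np.float64(0.9), np.float64(0.9))
```

```bash
python3 -m crank '0 -0.0005 0 0;0 -0.001 0 0;0 -0.0015 0 0;0 -0.002 0 0;0 -0.0025 0 0;0 -0.003 0 0;0 -0.003 0 0;0 -0.003 0 0;0 -0.003 0 0;0 -0.003 0 0'
python3 chk.py
python3 -m crank '0 -0.0005 0 0;0 -0.001 0 0;0 -0.0015 0 0;0 -0.002 0 0;0 -0.002 0 0;0 -0.002 0 0;0 -0.002 0 0;0 -0.002 0 0;0 -0.002 0 0;0 -0.002 0 0'
python3 chk.py
```

```text
clock: 16.12
ee_pos: [503.0, -40.4, 185.4]
eef_rot: [-0.223, 1.558, 0.228]
wrist_force: [-2.8, 6.0, 4.3]
opening: 0.1
t 16.27 tcp clamp x,y,z 14.9 -2.9 185.4 F along clamp x,y,z 6.5 0.8 4.4
yellow 128 [288.3 211.9] (np.float64(110.8), np.float64(-0.6))
orange 120 [309.4 216.5] (np.float64(-1.2), np.float64(1.9))
clock: 17.1
ee_pos: [503.6, -42.4, 185.4]
eef_rot: [-0.223, 1.558, 0.228]
wrist_force: [-2.3, 5.5, 4.3]
opening: 0.4
t 17.25 tcp clamp x,y,z 12.8 -2.9 185.4 F along clamp x,y,z 7.0 0.4 5.1
yellow 123 [287.6 211.6] (np.float64(112.4), np.float64(0.3))
red 8 [279.5 186. ] (np.float64(159.5), np.float64(-4.7))
orange 105 [309.4 217.1] (np.float64(-2.9), np.float64(2.8))
```

```bash
python3 -m crank '0 -0.0005 0 0;0 -0.001 0 0;0 -0.0015 0 0;0 -0.002 0 0;0 -0.0025 0 0;0 -0.0025 0 0;0 -0.0025 0 0;0 -0.0025 0 0;0 -0.0025 0 0;0 -0.0025 0 0'
python3 chk.py
```

```text
clock: 18.08
ee_pos: [504.3, -44.9, 185.4]
eef_rot: [-0.223, 1.558, 0.228]
wrist_force: [-1.6, 5.6, 4.2]
opening: -0.2
t 18.23 tcp clamp x,y,z 10.2 -2.9 185.4 F along clamp x,y,z 5.6 0.6 4.1
yellow 114 [286.9 211. ] (np.float64(115.1), np.float64(0.7))
red 14 [279.7 186.4] (np.float64(157.9), np.float64(-4.5))
orange 90 [309.1 218.1] (np.float64(-5.0), np.float64(4.6))
```

```bash
python3 -m crank '0 -0.0005 0 0;0 -0.001 0 0;0 -0.0015 0 0;0 -0.0015 0 0;0 -0.0015 0 0;0 -0.0015 0 0;0 -0.0015 0 0;0 -0.0015 0 0;0 -0.0015 0 0;0 -0.0015 0 0'
python3 chk.py
```

```text
clock: 19.07
ee_pos: [504.4, -45.5, 185.4]
eef_rot: [-0.222, 1.558, 0.23]
wrist_force: [-2.3, 9.0, 5.5]
opening: 0.1
t 19.22 tcp clamp x,y,z 9.6 -2.9 185.4 F along clamp x,y,z 9.7 0.6 5.3
yellow 111 [286.5 211. ] (np.float64(115.3), np.float64(1.6))
red 16 [279.6 186.4] (np.float64(158.1), np.float64(-4.4))
orange 87 [309.1 218.2] (np.float64(-5.2), np.float64(4.6))
```

View pics/last.png

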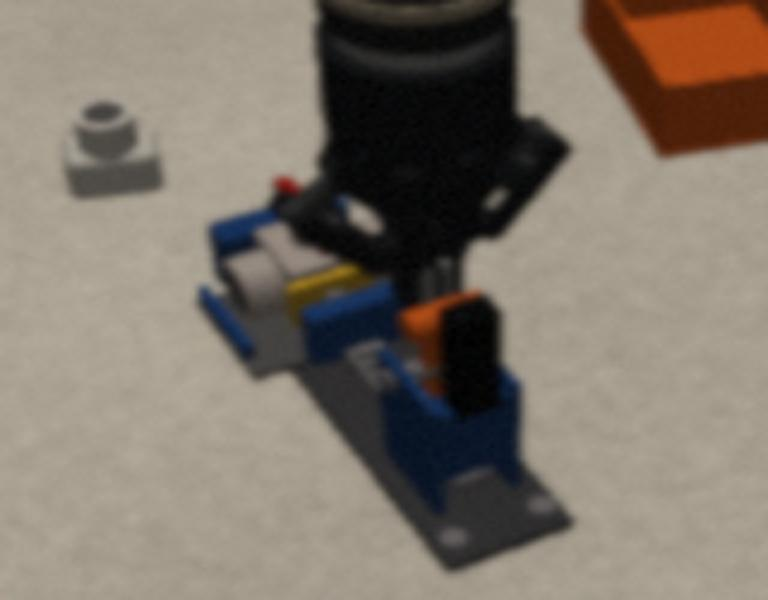

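The jaw has reached the valve and the valve sits close to the anvil. The trigger is at its stop with little pad pressure. I let it out fully and start the third squeeze gently.

```bash
python3 -m crank '0 0.006 0 0;0 0.013 0 0;0 0.02 0 0;0 0.026 0 0;0 0.029 0 0;0 0.03 0 0;0 0.03 0 0;0 0.03 0 0;0 0.03 0 0;0 0.03 0 0'
python3 chk.py
python3 -m crank '0 -0.003 0 0;0 -0.006 0 0;0 -0.008 0 0;0 -0.01 0 0;0 -0.011 0 0;0 -0.012 0 0;0 -0.013 0 0;0 -0.014 0 0;0 -0.014 0 0;0 -0.014 0 0'
python3 chk.py
```

```text
clock: 20.05
ee_pos: [496.3, -18.4, 184.9]
eef_rot: [-0.225, 1.559, 0.225]
wrist_force: [-0.5, -0.2, 0.5]
opening: -0.0
t 20.2 tcp clamp x,y,z 37.9 -2.8 184.9 F along clamp x,y,z 0.2 0.1 0.1
yellow 120 [287.3 210.6] (np.float64(115.8), np.float64(-0.6))
red 21 [286.3 199.7] (np.float64(109.9), np.float64(2.0))
orange 183 [307.1 213.9] (np.float64(7.5), np.float64(2.4))
clock: 21.03
ee_pos: [499.7, -29.8, 185.6]
eef_rot: [-0.222, 1.558, 0.231]
wrist_force: [-4.3, 10.5, 7.0]
opening: -0.2
t 21.18 tcp clamp x,y,z 26.0 -2.8 185.6 F along clamp x,y,z 10.6 1.4 7.6
yellow 124 [287.7 210.2] (np.float64(116.7), np.float64(-1.9))
orange 168 [308.2 214.3] (np.float64(5.3), np.float64(1.2))
```

```bash
python3 -m crank '0 -0.0005 0 0;0 -0.001 0 0;0 -0.0015 0 0;0 -0.002 0 0;0 -0.0025 0 0;0 -0.003 0 0;0 -0.003 0 0;0 -0.003 0 0;0 -0.003 0 0;0 -0.003 0 0'
python3 chk.py
```

```text
clock: 22.02
ee_pos: [500.3, -31.8, 186.0]
eef_rot: [-0.221, 1.558, 0.233]
wrist_force: [-6.2, 15.0, 12.5]
opening: 0.3
t 22.17 tcp clamp x,y,z 23.8 -2.8 186.0 F along clamp x,y,z 15.0 2.5 11.2
yellow 112 [287.8 209.7] (np.float64(118.0), np.float64(-2.8))
orange 158 [308.4 214.3] (np.float64(5.3), np.float64(0.7))
```

```bash
python3 -m crank '0 -0.0005 0 0;0 -0.001 0 0;0 -0.0015 0 0;0 -0.002 0 0;0 -0.002 0 0;0 -0.002 0 0;0 -0.002 0 0;0 -0.002 0 0;0 -0.002 0 0;0 -0.002 0 0'
python3 chk.py; python3 - <<'E'
import cv2
i=cv2.imread("pics/last.png");cv2.imwrite("pics/fin.png",cv2.resize(i[150:450,150:550],None,fx=2,fy=2,interpolation=cv2.INTER_CUBIC))
E
```

```text
clock: 23.0
ee_pos: [500.9, -33.4, 186.1]
eef_rot: [-0.22, 1.558, 0.234]
wrist_force: [-6.5, 16.2, 11.6]
opening: -0.1
t 23.15 tcp clamp x,y,z 22.2 -2.9 186.1 F along clamp x,y,z 17.0 1.6 11.5
yellow 105 [287.6 209.5] (np.float64(118.6), np.float64(-2.8))
orange 154 [308.5 214.8] (np.float64(3.8), np.float64(1.3))
```

View pics/fin.png

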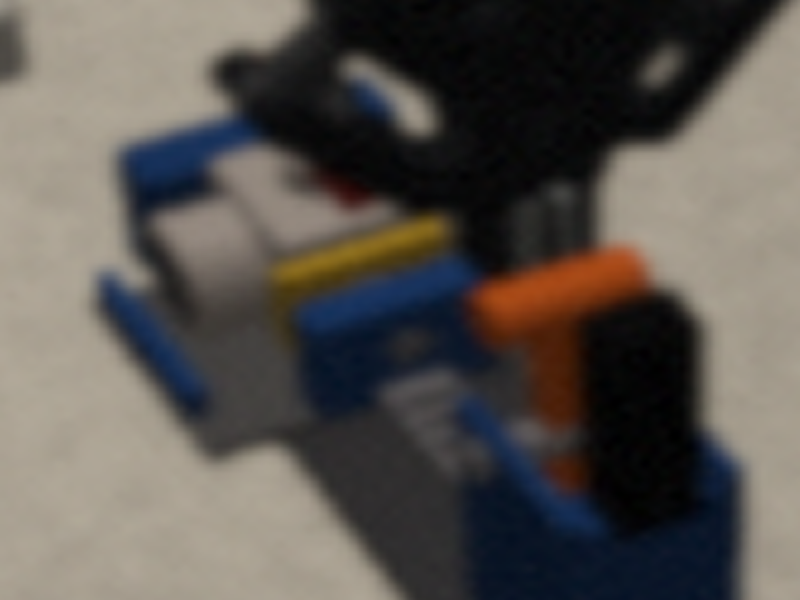

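The crop shows the valve square against the anvil and the pad pressed to it. I take one numeric check of the pad depth from the wrist camera.

```bash
python3 - <<'E'
from h import *
u0=np.array([-.284,.959]);v0=np.array([-.959,-.284]);o=np.array([504.4,-55.5])
S=camera_model("side");p=onz(S,(282.5,218),52)[:2]-o;print("head corner back (q+36, 25):",p@u0,p@v0)
M=camera_model("wrist");w=grab_frame("wrist");cv2.imwrite("pics/w7.png",w[:,:,::-1])
for n,lo,hi,z in(("yel",(18,100,40),(34,255,255),50),("blue",(100,110,30),(125,255,255),52),("red",(172,110,50),(6,255,255),84)):
  for b in blobs(w,lo,hi,(200,0,440,400),40)[:4]:
    c=np.array([onz(M,q,z)[:2]-o for q in cv2.boxPoints(b[2])]);X=c@u0;Y=c@v0
    print(n,b[0],np.round(b[1],0),"x",X.min().round(1),X.max().round(1),"y",Y.min().round(1),Y.max().round(1))
b=bot.observe();print((b["wrist_force"][:2]@u0).round(1),b["wrist_force"].round(1))
E
```

```text
head corner back (q+36, 25): 88.457402611151 23.693982826391004
yel 888 [318.  70.] x 107.7 115.6 y -24.2 19.7
blue 1737 [318. 104.] x 85.2 98.0 y -26.4 21.9
blue 643 [247.  43.] x 103.5 148.8 y 35.9 40.9
blue 394 [391.  54.] x 102.4 149.0 y -46.8 -40.8
blue 289 [284. 259.] x -25.0 11.7 y 9.7 31.5
red 1313 [321.  33.] x 108.9 139.4 y -8.7 0.6
16.7 [-6.3 15.6 12.4]
```

View pics/w7.png

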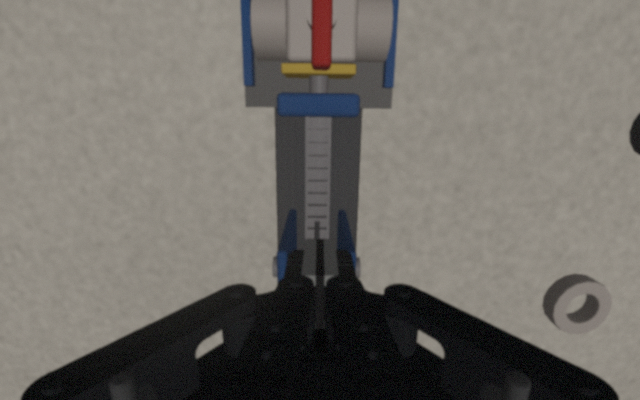

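The wrist view shows the valve pressed to the anvil, with the pad face at x 115.6 (it must be 115) and the head front at about 98.5. That gives a pad depth of 5–6 mm by picture and about 7 mm by force. I squeeze about 1 mm more to centre it.

```bash
python3 -m crank '0 -0.0003 0 0;0 -0.0006 0 0;0 -0.0009 0 0;0 -0.0012 0 0;0 -0.0012 0 0;0 -0.0012 0 0;0 -0.0012 0 0;0 -0.0012 0 0;0 -0.0012 0 0;0 -0.0012 0 0'
python3 chk.py; python3 - <<'E'
from h import *
u0=np.array([-.284,.959]);v0=np.array([-.959,-.284]);o=np.array([504.4,-55.5])
M=camera_model("wrist");w=grab_frame("wrist")
for n,lo,hi,z,r in(("yel",(18,100,40),(34,255,255),50,(260,40,380,90)),("blue",(100,110,30),(125,255,255),52,(270,80,370,125))):
    b=blobs(w,lo,hi,r)[0];c=np.array([onz(M,q,z)[:2]-o for q in cv2.boxPoints(b[2])])@u0
    print(n,b[1],c.min().round(1),c.max().round(1))
E
```

```text
clock: 24.03
ee_pos: [501.2, -34.3, 186.2]
eef_rot: [-0.22, 1.558, 0.234]
wrist_force: [-7.0, 16.8, 14.1]
opening: 0.0
t 24.18 tcp clamp x,y,z 21.2 -2.9 186.3 F along clamp x,y,z 18.2 2.0 13.2
yellow 97 [287.7 209.3] (np.float64(119.2), np.float64(-3.2))
orange 151 [308.6 215. ] (np.float64(3.3), np.float64(1.4))
yel (np.float64(317.73532668881506), np.float64(68.46954595791806)) 107.2 116.2
blue (np.float64(318.1938601478113), np.float64(101.61341671404207)) 86.1 98.9
```

The force is steady at 18 N (about 12 N on the pad), so I hand the job in while holding.

```bash
python3 -c "
from rig import job_done
print(job_done())"
```

```text
the job is handed in; nothing more can be done
None
```

I handed the job in at about 24 s, with the shut hand still holding the trigger squeezed; no verdict was reported.

**What I did:** I gripped the red-handled valve by its handle, set it upright in the cradle about 6 mm short of the anvil, and let go. Then I shut the hand and pushed the orange crossbar. Two full squeezes brought the jaw to the valve, and a third, in small steps, pressed it against the anvil.

**Last checks:**
- **Trigger:** the push was steady at about 18 N, which means about 12 N on the pad.
- **Valve:** the last picture showed it upright and square against the anvil. The pad face measured 116 mm in the clamp frame, where 115 is expected.
- **Blue valve and other fittings:** I never moved near them, but I did not measure their positions again at the end.

**Disagreements:**
- **Pad depth:** the estimates differ, about 5–7 mm from the wrist camera and about 8 mm from force. A rough side-view reading of about 9 mm, taken before the last 1 mm of squeeze, suggests about 10 mm. All are inside the allowed 4.5–11.5 mm.
- **Clamp position:** one wrist reading, taken while the arm was still settling, was 10 mm off and I discarded it. The top and wrist cameras also differ by about 3 mm sideways; I used the wrist view.
- **Upward force:** the last reading also showed about 13 N upward on the hand. I put it down to the finger's contact on the crossbar and did not look into it further.

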